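Load the tube roller under its sprung guard hood

ROBOT

A 6-joint arm with a two-finger parallel gripper is mounted at the origin on the work surface. World frame = base frame: x ahead of the robot, y to its left, z up, the work surface at z = 0. Lengths are in mm, angles in rad, forces in N, time in s.
With the tool pointing down it reaches from about 350 to 975 mm from the base axis. Payload 7.1 kg.
Tool frame: the origin (TCP) lies midway between the tips of the shut fingers; the grasp point (between the pads) lies 19 mm behind it (ctrl.hold_point_z is the distance from the TCP to the grasp point, in mm); z points along the fingers, y is the direction in which the jaws open and shut (so a half turn about z gives the same grasp; the last joint's range is limited). The gripper opens to 88 mm and grips with 3 to 60 N. Pads are 20 mm wide; open, the fingers measure 115 mm over their backs; the gripper's body (75 mm by 178 mm) begins 61 mm behind the grasp point.
Start: joints at [1.173, 0.423, 1.63, -0, 1.089, -0.019], TCP at [231.096, 580.689, 222.675] pointing down, gripper open.
Joint ranges: [-3, 3], [-0.9, 2.11], [0.09, 2.58], [-1.31, 4.45], [0.11, 2.69], [-2.54, 2.54]. Speed limits (rad/s): [2.39, 2.39, 3.01, 3.14, 3.14, 3.14].

INTERFACE

Orientations are given as a rotation vector (axis times angle).
In Python, from workcell import ctrl, eyes gives the robot as it stands.
- The arm moves only by the tool move_arm, never from a script. Its argument "deltas" is a list of rows, each a list of 6 numbers: the shift along the tool's x, y, z in mm, then the turn, a rotation vector about the tool's x, y, z in rad. A call has 1 to 5 rows; each row shifts and turns the pose as measured when the row begins, along the tool's axes as they then stand; what a row does not reach is not made up. A row lasts 1/12 s, in which the tool goes at most 41.7 mm and 7.16 degrees, less where a joint would pass 70% of its speed; a pose out of reach is approached as far as the arm can. A call is refused whole if a number of a shift passes 41.7 or a number of a turn 0.125, either way. A call with a gripper value outside its range is refused whole. "hand" is the closure, from -1 (fully open) to 1 (shut), set as the call begins (left out, the last holds). The fingers move at their own pace and stop on an object; the grip force is fixed at half the most. Time passes only in rows, so rows that do not move let the fingers close. It gives the time, the measured TCP pose, the force and the opening at its end, in the units of the state.
- ctrl.get_obs(): the state, without advancing time (a new reading comes with each control period).
- eyes.get_image(name): name is "scene" or "side" or "wrist"; returns a dict with "frame" (420x560x3 uint8, red, green, blue), "range_z" (420x560 float32, mm along the optical axis (not along the pixel's ray), 0 where there is no reading), "fx", "fy", "cx", "cy" (pixels), "cam_to_world" (4x4, takes a point from camera to world coordinates). Camera axes: x right, y down, z forward; pixel columns grow to the right and rows downward; lengths in mm; the calibration is good to about 2 mm. A picture is of the moment at which its call begins.
- ctrl.close_job(): hands the job in, once; it reports no verdict.
The state is a dict: "t": time; "qpos": joint angles; "qvel": joint speeds; "joint_torque": joint torques, N m; "ee_pos": TCP position; "orientation": TCP orientation; "ft_force": force on the tool from outside, world axes, zero at the start; "moment": the same for the moment, N m; "width": finger opening in mm.
Only numpy, scipy, OpenCV 4.12 (cv2) and the standard library are available. Lean on these libraries where they do the work, as an engineer would, in place of code of your own. Each camera call takes 0.05 s, during which the arm holds its last target.

TASK

Lift the roller machine's guard hood by its side rod and swing it back past the point where its spring takes over, so that it stays fully open by itself. Then pick up the brass tube from the bench and lower it, still held, onto the four rubber wheels, lying along them and centred between the two ends; do not drop it. Leave the hood open, let go of everything, and do not push the other things on the bench about.

Things in the scene. Friction and masses are not known exactly. Their poses are not given: they have to be found in the camera images.
- rest_center (a point): where the tube's centre must end, in the roller machine (fixed grey box, 200 x 240 mm, deck 50 mm up): 97 mm above the bench. Axes: x from machine front to hinge side, y along the resting tube, z up. Black wheels, 36 mm across, 14 wide, at x +-26, y +-50 mm, centres 25 mm below this point; bracket plates at y +-62 end 22 mm below it. Between the wheel pairs (y +-43) it is free down to the deck
- hood_hinge (a point): middle of the hood's hinge line, at the machine's far edge, 60 mm above the bench, 95 mm from rest_center along its x; axes as rest_center, the hinge line runs along y
- rod_grip (a point): middle of the hood's black round side rod (16 mm thick, 105 mm free length, level, parallel to the hinge), out of the hood's -y side at its front top corner, free below. Moves with the hood; shut: x -180, y -165, z +68 mm from hood_hinge, 128 mm above the bench. The hood (aluminium and clear plastic, 190 x 220 mm, 80 mm high) stays within 13 mm above the rod's centre up to 1.4 rad
- hood (a joint): hood angle, rad: 0 shut (start), 1.75 fully open on its stop. The front edge rises and swings away from the robot (about the machine's +y). Spring and weight press it shut below about 1.05 rad (about 5 N at the rod when shut, less as it rises); beyond that they carry it, damped, on to the open stop in about a second, and it stays there. Open, the whole hood is behind the hinge line, its rod 99 mm behind and 225 mm above the bench
- tube_center (a point): centre of the brass tube, 36 mm across, 150 mm long, 0.5 kg, lying on the bench at right (-y) of the machine, centre 18 mm above the bench; it lies along its y axis. It may roll a little when nudged
- cup: a turned brass cup standing on its foot, 64 mm across, 62 mm high; to be left alone. Origin at the centre of its underside
- sleeve: a short thick steel ring standing on end, 54 mm across, 55 mm high; to be left alone. Origin at the centre of its underside
- glue: a white plastic bottle, 48 mm across, 130 mm high, standing; to be left alone. Origin at the centre of its underside
- form: a cream, thick dished ring-shaped form, 164 mm across, 64 mm high, lying flat; to be left alone. Origin at the centre of its underside
- knob: a plain brass disc, 44 mm across, 30 mm high; to be left alone. Origin at the centre of its underside
- wrench: a steel open-ended wrench, 170 mm long, lying flat; to be left alone. Origin at the centre of its underside
- hammer: a small hammer, 220 mm long, lying flat; to be left alone. Origin at the centre of its underside
- driver: a screwdriver with a green handle, 180 mm long, lying flat; to be left alone. Origin at the centre of its underside
- slab: a flat aluminium block, 70 x 150 mm, 12 mm thick; to be left alone. Origin at the centre of its underside
Things that resemble listed ones, but are neither listed nor needed, are in the scene too. What is shaped like the part that bears tube_center but blue or purple is not meant.

How it is judged (in metres and radians):
On the way, in this order (a step that is already met when the one before it is completed fails the run):
1. the hood stands fully open by itself, not touched by the fingers (value of joint hood above 1.6 rad and contact force between the fingers and hood below 0.1 N), for 0.2 s.
2. the tube, still held, is lowered to within 25 mm above its place on the wheels (horizontal distance between tube_center and rest_center below 0.035 m and z of tube_center in the frame of rest_center below 0.025 m and contact force between the fingers and tube above 0.5 N), for 0.05 s.
At the end, for the whole second after the job is handed in: The hood is open beyond 1.6 rad; the tube rests on all four wheels, its centre within 20 mm lengthways, 8 mm crossways and 5 mm in height of the loading place, its axis within 0.12 rad of the machine's y, at rest (value of joint hood above 1.6 rad and x of tube_center in the frame of rest_center between -0.008 and 0.008 m and y of tube_center in the frame of rest_center between -0.02 and 0.02 m and z of tube_center in the frame of rest_center between -0.005 and 0.005 m and angle between the y axis of tube_center and the y axis of rest_center, either way round below 0.12 rad and linear speed of tube below 0.02 m/s); the robot touches nothing.
It fails at once if one of the other things on the bench is pushed more than 40 mm (distance of any of cup, sleeve, glue, form, knob, wrench, hammer, driver, slab from where it was at the start of the episode above 0.04 m).
It fails at once if a standing bystander is tipped over (angle between any of cup, sleeve, glue, form, knob's own z axis and vertical above 0.6 rad).
It also fails if it takes over 58 s, if anything falls off the work surface, if the arm or the gripper's body presses on something with over 40 N, if the wrist force passes 120 N, or if a joint passes its speed limit or range.

## Working session

There is one attempt and no reset: what is moved stays moved. The work goes in short steps, Python scripts to look and compute and a tool call to move; the robot and the scene stay as the last step left them, time stands still between calls to the robot, and variables do not carry over. Pictures are saved under pics/ and viewed, and the job is handed in when it is done.

Besides the shell and the picture viewer there is one more tool, called after "Emit:" as name(argument=value, ...), one argument or row to a line, values as JSON. move_arm: Moves the arm, as the interface text tells. Its arguments: {"type":"object","properties":{"deltas":{"type":"array"},"hand":{"type":"number"}},"required":["deltas"]}

```bash
ls; mkdir -p pics; python3 - <<'E'
from workcell import ctrl, eyes
import cv2, numpy as np, pickle
print(ctrl.get_obs(), ctrl.hold_point_z)
for n in ["scene","side","wrist"]:
    d=eyes.get_image(n)
    pickle.dump(d,open(f"{n}0.pkl","wb"))
    cv2.imwrite(f"pics/{n}0.png",d["frame"][:,:,::-1])
    print(n,d["fx"],d["cx"],d["cy"],np.round(d["cam_to_world"],3).tolist())
E
```

```text
pics
{'t': 0.0, 'qpos': array([ 1.17300635e+00,  4.23867715e-01,  1.63069213e+00,  1.06778116e-05,
        1.08862651e+00, -1.90756644e-02]), 'qvel': array([-0.00077965, -0.0002995 , -0.00099687,  0.00035194, -0.00082137,
       -0.00098962]), 'joint_torque': array([ 1.87336758e-03, -5.44636846e+01, -2.73662138e+01,  6.44563045e-02,
        2.29376979e-02, -1.33212179e-04]), 'ee_pos': array([230.87476798, 580.1791315 , 221.88409773]), 'orientation': array([-5.91278034e-01, -3.08510269e+00,  2.44586846e-03]), 'ft_force': array([0.57985823, 0.06467773, 0.09037116]), 'moment': array([ 0.00411127,  0.04208358, -0.02067595]), 'width': 87.97817450488795} 18.700000000000003
scene 447.97067951704884 279.36726024357887 212.5057010223047 [[-0.363, 0.74, -0.566, 1173.223], [0.932, 0.299, -0.207, 226.789], [0.016, -0.602, -0.798, 988.013], [0.0, 0.0, 0.0, 1.0]]
side 524.8353129269799 274.7412622319928 201.1722759372197 [[-0.987, -0.073, 0.143, 336.91], [-0.159, 0.568, -0.808, 1236.828], [-0.022, -0.82, -0.572, 986.406], [0.0, 0.0, 0.0, 1.0]]
wrist 312.33117612179376 284.80905453318485 210.2959047479045 [[0.368, 0.899, 0.238, 164.745], [0.93, -0.355, -0.097, 607.271], [-0.002, 0.257, -0.966, 384.928], [0.0, 0.0, 0.0, 1.0]]
```

View pics/scene0.png

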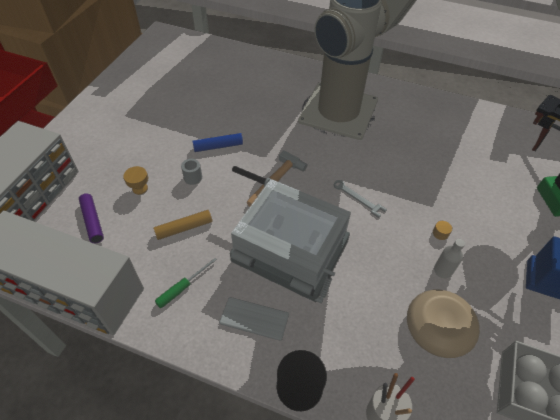

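View pics/side0.png

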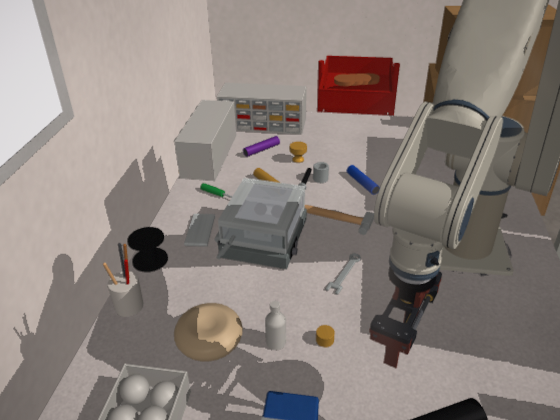

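View pics/wrist0.png

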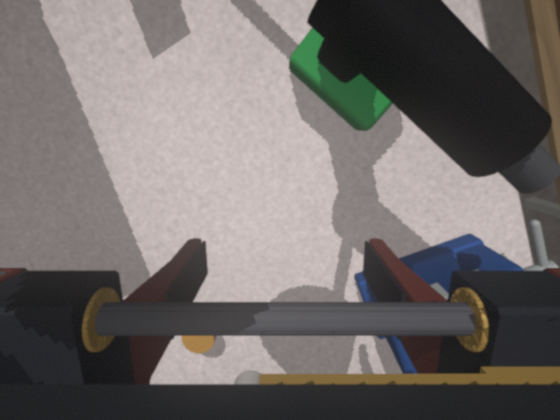

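The scene shows the brass tube at (183,224), with the blue look-alike at (218,142) and the purple one at (91,217). The machine and hood are at about (290,235). The black rod is at about (250,176), near the hammer at (280,175).

Next I'll crop closer and measure.

```bash
cat > h.py <<'E'
import numpy as np, cv2, pickle
def load(n): return pickle.load(open(n,"rb"))
def pts(d,uv,z=None):
    uv=np.atleast_2d(np.array(uv,float))
    if z is None: z=d["range_z"][uv[:,1].astype(int),uv[:,0].astype(int)].astype(float)
    P=np.c_[(uv[:,0]-d["cx"])/d["fx"]*z,(uv[:,1]-d["cy"])/d["fy"]*z,z]
    T=np.array(d["cam_to_world"]); return P@T[:3,:3].T+T[:3,3]
def cloud(d):
    h,w=d["range_z"].shape; u,v=np.meshgrid(np.arange(w),np.arange(h))
    return pts(d,np.c_[u.ravel(),v.ravel()]).reshape(h,w,3)
def plane(d,uv,h):
    T=np.array(d["cam_to_world"]); a=pts(d,uv,np.ones(len(np.atleast_2d(uv)))); o=T[:3,3]; r=a-o
    return o+r*((h-o[2])/r[:,2])[:,None]
def proj(d,P):
    T=np.linalg.inv(np.array(d["cam_to_world"])); p=np.atleast_2d(P)@T[:3,:3].T+T[:3,3]
    return np.c_[p[:,0]/p[:,2]*d["fx"]+d["cx"],p[:,1]/p[:,2]*d["fy"]+d["cy"]]
E
python3 - <<'E'
from h import *
d=load("scene0.pkl"); s=load("side0.pkl")
C=cloud(d); S=cloud(s)
a=d["frame"][120:320,140:370,::-1]; cv2.imwrite("pics/c1.png",cv2.resize(a,None,fx=3,fy=3,interpolation=cv2.INTER_CUBIC)[:600,:800])
b=s["frame"][140:280,170:390,::-1]; cv2.imwrite("pics/c2.png",cv2.resize(b,None,fx=3.5,fy=3.5,interpolation=cv2.INTER_CUBIC))
hsv=cv2.cvtColor(d["frame"],cv2.COLOR_RGB2HSV)
m=cv2.inRange(hsv,(10,110,60),(30,255,255))
n,l,st,c=cv2.connectedComponentsWithStats(m)
for i in range(1,n):
    if st[i,4]>40:
        P=C[l==i]; print(st[i],np.round(c[i]),np.round(np.median(P,0)),np.round(P[:,2].max()))
for uv in [(236,170),(243,173),(250,176),(257,179),(264,182),(268,184)]: print(uv,np.round(pts(d,uv)),d["frame"][uv[1],uv[0]])
E
```

```text
[   0    0  130  112 4579] [50. 28.] [ -103. -1306.   -86.] 988.0
[ 49 143  15  18  92] [ 56. 153.] [ 594. -626.  117.] 130.0
[124 167  23  27 469] [136. 179.] [ 551. -423.   60.] 988.0
[ 40 172  15  18  93] [ 47. 181.] [ 657. -625.   70.] 82.0
[ 16 180  15  14  63] [ 25. 186.] [ 717. -626.  115.] 123.0
[  0 198  14  14  77] [  7. 204.] [ 779. -625.  115.] 123.0
[154 210  57  29 667] [182. 224.] [ 625. -244.   32.] 988.0
[436 221  16  18 179] [443. 228.] [378. 398.  29.] 988.0
(236, 170) [[ 479. -149.  130.]] [43 43 42]
(243, 173) [[ 484. -127.  133.]] [43 43 42]
(250, 176) [[ 486. -107.  132.]] [42 43 42]
(257, 179) [[488. -86. 131.]] [42 43 42]
(264, 182) [[490. -66. 131.]] [58 60 59]
(268, 184) [[495. -53. 134.]] [155 159 159]
```

View pics/c1.png

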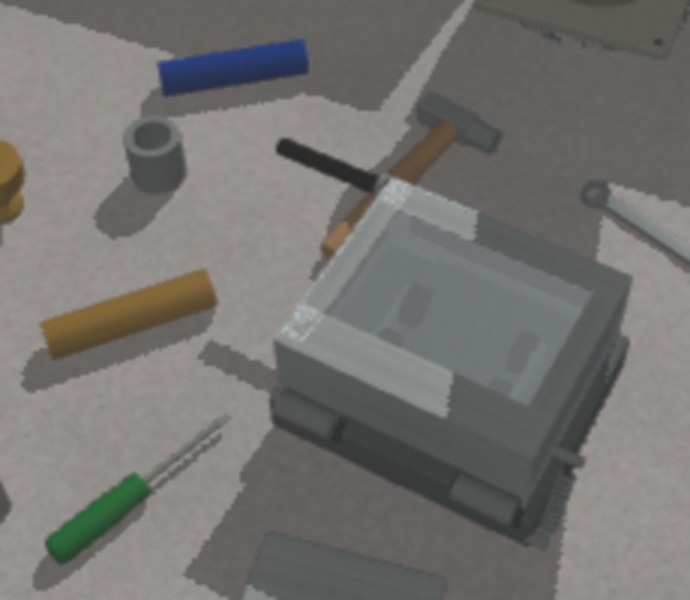

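View pics/c2.png

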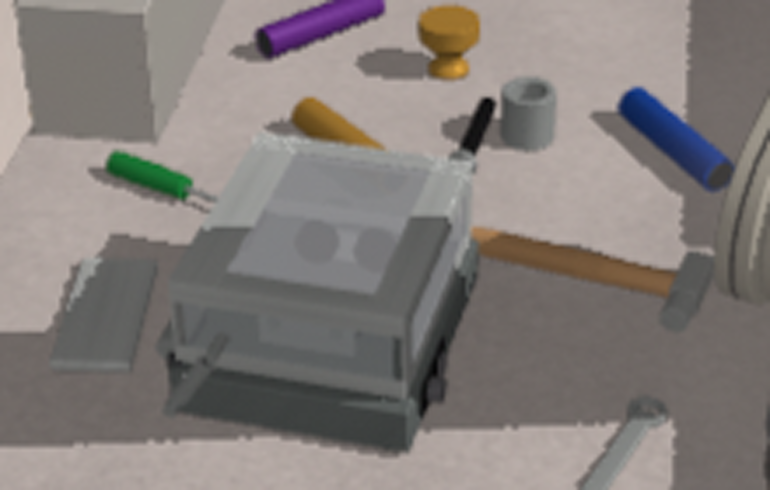

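```bash
python3 - <<'E'
from h import *
for nm in ["scene0.pkl","side0.pkl"]:
    d=load(nm); C=cloud(d); f=d["frame"].astype(int)
    m=(f.max(2)<60)&(C[...,2]>105)&(C[...,2]<145)&(C[...,0]>430)&(C[...,0]<540)&(C[...,1]>-220)&(C[...,1]<-30)
    P=C[m]; print(nm,len(P),P.min(0).round(),P.max(0).round())
    vx,vy,x0,y0=cv2.fitLine(P[:,:2].astype(np.float32),cv2.DIST_HUBER,0,.01,.01).ravel(); 
    if vy<0: vx,vy=-vx,-vy
    t=(P[:,:2]-[x0,y0])@[vx,vy]; print("rod dir",vx,vy,np.arctan2(-vx,vy),"c",x0,y0,"ends",np.array([x0,y0])+np.outer(np.percentile(t,[1,99]),[vx,vy]), "z",np.percentile(P[:,2],[5,50,95]))
    # hood top
    m=(C[...,2]>125)&(C[...,2]<150)&(C[...,0]>440)&(C[...,0]<760)&(C[...,1]>-90)&(C[...,1]<260)
    P=C[m]; print("hood",len(P),np.percentile(P[:,2],[5,50,95]),cv2.minAreaRect(P[:,:2].astype(np.float32)))
    # tube
    hsv=cv2.cvtColor(d["frame"],cv2.COLOR_RGB2HSV)
    m=(cv2.inRange(hsv,(10,110,40),(30,255,255))>0)&(C[...,0]>540)&(C[...,0]<720)&(C[...,1]>-340)&(C[...,1]<-140)&(C[...,2]>3)&(C[...,2]<45)
    P=C[m]; r=cv2.minAreaRect(P[:,:2].astype(np.float32)); print("tube",len(P),np.percentile(P[:,2],[5,50,95]),r,cv2.boxPoints(r).round().tolist())
    top=P[P[:,2]>30]; print("top ridge",len(top),top.mean(0),cv2.fitLine(top[:,:2].astype(np.float32),cv2.DIST_HUBER,0,.01,.01).ravel())
E
```

```text
scene0.pkl 162 [ 473. -158.  126.] [492. -66. 140.]
rod dir 0.11758251 0.9930631 -0.11785517 c 484.24384 -109.90571 ends [[ 478.67576525 -156.93179345]
 [ 489.20526756  -68.00308841]] z [127.62814533 133.30258034 137.15270056]
hood 6462 [130.71960617 133.89129772 136.65122593] ((581.1668701171875, 26.728492736816406), (254.1865234375, 193.98623657226562), 83.15159606933594)
tube 666 [20.39922935 31.96618446 37.08018422] ((621.6701049804688, -243.5930938720703), (30.774776458740234, 146.43182373046875), 44.38886642456055) [[559.0, -202.0], [662.0, -307.0], [684.0, -285.0], [581.0, -181.0]]
top ridge 410 [ 620.4775697  -245.29447991   34.07920191] [   0.70717734   -0.7070362   620.8753     -245.32954   ]
side0.pkl 72 [ 467. -160.  127.] [487. -74. 140.]
rod dir 0.11588414 0.9932627 -0.116145104 c 476.12717 -113.21353 ends [[ 471.07764956 -156.49380357]
 [ 480.67579281  -74.22648256]] z [130.27090149 134.45675918 138.27432811]
hood 3297 [130.12758333 134.28914709 137.66673632] ((581.216552734375, 30.2921142578125), (262.97393798828125, 194.6822967529297), 82.93659210205078)
tube 159 [21.10584815 32.90075731 38.49304553] ((629.449462890625, -257.0534973144531), (33.993385314941406, 112.28046417236328), 47.805423736572266) [[576.0, -232.0], [660.0, -307.0], [682.0, -282.0], [599.0, -207.0]]
top ridge 112 [ 634.37324242 -258.99165141   34.64600592] [   0.7285763    -0.68496466  631.7772     -256.2053    ]
```

```bash
python3 - <<'E'
from h import *
a=-0.119; ex=np.array([np.cos(a),np.sin(a)]); ey=np.array([-np.sin(a),np.cos(a)])
print("rod",np.array([480.3,-110])@ex)
for nm in ["scene0.pkl","side0.pkl"]:
    d=load(nm); C=cloud(d)
    X=C[...,:2]@ex; Y=C[...,:2]@ey; Z=C[...,2]
    m=(Z>115)&(Z<150)&(X>440)&(X<760)&(Y>-300)&(Y<260)
    hx,e=np.histogram(X[m],np.arange(460,720,5)); print("X",[(int(b),int(c)) for b,c in zip(e,hx) if c])
    hx,e=np.histogram(Y[m],np.arange(-130,260,5)); print("Y",[(int(b),int(c)) for b,c in zip(e,hx) if c])
    # yaw check: min-area of pts excluding rod
    mm=m&(Y>5); r=cv2.minAreaRect(C[mm][:,:2].astype(np.float32)); print(r)
    m=(Z>8)&(Z<52)&(X>440)&(X<760)&(Y>20)&(Y<260)
    hx,e=np.histogram(X[m],np.arange(460,760,5)); print("X low",[(int(b),int(c)) for b,c in zip(e,hx) if c])
    hx,e=np.histogram(Y[m],np.arange(-100,260,5)); print("Y low",[(int(b),int(c)) for b,c in zip(e,hx) if c])
E
```

```text
rod 489.96237442708366
X [(475, 45), (480, 152), (485, 187), (490, 242), (495, 231), (500, 157), (505, 152), (510, 153), (515, 148), (520, 156), (525, 165), (530, 136), (535, 159), (540, 162), (545, 154), (550, 156), (555, 161), (560, 158), (565, 152), (570, 161), (575, 172), (580, 164), (585, 162), (590, 174), (595, 175), (600, 161), (605, 178), (610, 178), (615, 174), (620, 181), (625, 159), (630, 179), (635, 173), (640, 179), (645, 190), (650, 184), (655, 189), (660, 181), (665, 504), (670, 25)]
Y [(-105, 7), (-100, 8), (-95, 13), (-90, 9), (-85, 10), (-80, 11), (-75, 13), (-70, 9), (-65, 11), (-60, 14), (-55, 11), (-50, 12), (-45, 11), (-40, 10), (-35, 11), (-30, 15), (-25, 11), (-20, 10), (-15, 14), (-10, 8), (-5, 16), (0, 87), (5, 142), (10, 138), (15, 135), (20, 140), (25, 145), (30, 137), (35, 142), (40, 136), (45, 143), (50, 139), (55, 147), (60, 139), (65, 139), (70, 157), (75, 140), (80, 144), (85, 139), (90, 144), (95, 156), (100, 139), (105, 154), (110, 147), (115, 144), (120, 153), (125, 153), (130, 154), (135, 150), (140, 151), (145, 150), (150, 149), (155, 156), (160,
[... 2869 characters left out ...]
615, 28), (620, 22), (625, 23), (630, 27), (635, 18), (640, 19), (645, 15), (650, 21), (655, 19), (660, 17), (665, 19), (670, 12), (675, 1), (725, 4), (730, 17), (735, 19), (740, 30), (745, 38), (750, 51)]
Y low [(20, 7), (25, 4), (30, 7), (35, 5), (40, 5), (45, 7), (50, 5), (55, 7), (60, 13), (65, 3), (70, 13), (75, 8), (80, 6), (85, 15), (90, 8), (95, 11), (100, 10), (105, 10), (110, 10), (115, 16), (120, 7), (125, 13), (130, 13), (135, 11), (140, 16), (145, 24), (150, 21), (155, 20), (160, 21), (165, 19), (170, 19), (175, 37), (180, 22), (185, 32), (190, 24), (195, 20), (200, 13), (205, 7), (210, 9), (215, 48), (220, 74), (225, 149), (230, 534), (235, 114), (240, 13), (245, 27), (250, 6)]
```

The tube candidates in the scene image are:
- brass at (183,224), 146 mm long, ridge at z≈36, which matches the description
- blue at (218,142), excluded by colour
- purple at (91,217), excluded by colour

The rod is the black bar at (250,176), z≈128–136. The hammer handle at (280,175) lies on the bench. The close crop confirms these choices. Next is a helper that works out each move.

```bash
cat > plan.py <<'E'
import numpy as np,sys
from scipy.spatial.transform import Rotation as R
a=-0.119; EX=np.array([np.cos(a),np.sin(a),0]); EY=np.array([-np.sin(a),np.cos(a),0])
def tool(yaw,tilt=0.0):
    """tool z down, tool y at world angle yaw; tilt: turn about tool x (rad)"""
    y=np.array([np.cos(yaw),np.sin(yaw),0]); z=np.array([0,0,-1.]); x=np.cross(y,z)
    return R.from_matrix(np.c_[x,y,z])*R.from_rotvec([tilt,0,0])
def rows(o,pos,rot,step=40,ang=0.115,nmax=40,n=None):
    p=np.array(o["ee_pos"]); r=R.from_rotvec(o["orientation"])
    d=(r.inv()*rot).as_rotvec(); k=n or max(1,int(np.ceil(max(np.linalg.norm(pos-p)/step,np.abs(d).max()/ang))))
    print("dist",np.round(np.array(pos)-p,1),"turn(tool)",np.round(d,3),"rows",k)
    dp=(np.array(pos)-p)/k
    for i in range(min(k,nmax)):
        print([round(float(v),1) for v in r.inv().apply(dp)]+[round(float(v),3) for v in d/k]); r=r*R.from_rotvec(d/k)
E
python3 - <<'E'
from plan import *
from workcell import ctrl
o=ctrl.get_obs(); rows(o,np.array([477,-109,200]),tool(-0.119))
E
```

```text
dist [ 246.1 -689.3  -22.1] turn(tool) [-1.000e-03  1.000e-03  1.311e+00] rows 19
[-25.4, -28.9, 1.2, -0.0, 0.0, 0.069]
[-27.4, -27.1, 1.2, -0.0, 0.0, 0.069]
[-29.2, -25.1, 1.2, -0.0, 0.0, 0.069]
[-30.8, -23.1, 1.2, -0.0, 0.0, 0.069]
[-32.4, -20.9, 1.2, -0.0, 0.0, 0.069]
[-33.7, -18.6, 1.2, -0.0, 0.0, 0.069]
[-34.9, -16.2, 1.2, -0.0, 0.0, 0.069]
[-36.0, -13.8, 1.2, -0.0, 0.0, 0.069]
[-36.8, -11.3, 1.2, -0.0, 0.0, 0.069]
[-37.5, -8.7, 1.2, -0.0, 0.0, 0.069]
[-38.0, -6.1, 1.2, -0.0, 0.0, 0.069]
[-38.4, -3.5, 1.2, -0.0, 0.0, 0.069]
[-38.5, -0.8, 1.2, -0.0, 0.0, 0.069]
[-38.5, 1.8, 1.2, -0.0, 0.0, 0.069]
[-38.3, 4.5, 1.2, -0.0, 0.0, 0.069]
[-37.9, 7.1, 1.2, -0.0, 0.0, 0.069]
[-37.3, 9.7, 1.2, -0.0, 0.0, 0.069]
[-36.5, 12.3, 1.2, -0.0, 0.0, 0.069]
[-35.6, 14.7, 1.2, -0.0, 0.0, 0.069]
```

Emit:
move_arm(
  deltas=[
    [-25, -29, 0, 0, 0, 0.07],
    [-27, -27, 0, 0, 0, 0.07],
    [-29, -25, 0, 0, 0, 0.07],
    [-31, -23, 0, 0, 0, 0.07],
    [-32, -21, 0, 0, 0, 0.07],
  ],
  hand=-1,
)

```text
t: 0.57
ee_pos: [293.1, 399.2, 219.9]
orientation: [-1.126, -2.932, -0.001]
ft_force: [1.0, 0.4, 1.1]
width: 87.7
```

Emit:
move_arm(
  deltas=[
    [-34, -18, 0, 0, 0, 0.07],
    [-35, -16, 0, 0, 0, 0.07],
    [-36, -14, 0, 0, 0, 0.07],
    [-37, -11, 0, 0, 0, 0.07],
    [-38, -8, 0, 0, 0, 0.07],
  ],
)

```text
t: 0.98
ee_pos: [356.4, 207.8, 219.3]
orientation: [-1.64, -2.679, -0.0]
ft_force: [1.0, 0.1, 0.2]
width: 87.9
```

```bash
python3 - <<'E'
from plan import *
from workcell import ctrl
o=ctrl.get_obs(); rows(o,np.array([477,-109,200]),tool(-0.119),n=10)
E
```

```text
dist [ 120.6 -316.8  -19.3] turn(tool) [-0.001 -0.001  0.591] rows 10
[-33.7, -3.7, 1.9, -0.0, -0.0, 0.059]
[-33.9, -1.7, 1.9, -0.0, -0.0, 0.059]
[-33.9, 0.3, 1.9, -0.0, -0.0, 0.059]
[-33.8, 2.3, 1.9, -0.0, -0.0, 0.059]
[-33.6, 4.3, 1.9, -0.0, -0.0, 0.059]
[-33.3, 6.3, 1.9, -0.0, -0.0, 0.059]
[-32.9, 8.3, 1.9, -0.0, -0.0, 0.059]
[-32.3, 10.2, 1.9, -0.0, -0.0, 0.059]
[-31.7, 12.1, 1.9, -0.0, -0.0, 0.059]
[-30.9, 13.9, 1.9, -0.0, -0.0, 0.059]
```

Emit:
move_arm(
  deltas=[
    [-34, -4, 2, 0, 0, 0.06],
    [-34, -2, 2, 0, 0, 0.06],
    [-34, 0, 2, 0, 0, 0.06],
    [-34, 2, 2, 0, 0, 0.06],
    [-34, 4, 2, 0, 0, 0.06],
  ],
)

```text
t: 1.4
ee_pos: [415.0, 38.0, 209.7]
orientation: [2.042, 2.387, 0.003]
ft_force: [0.3, 1.2, -0.6]
width: 87.7
```

Emit:
move_arm(
  deltas=[
    [-33, 6, 2, 0, 0, 0.06],
    [-33, 8, 2, 0, 0, 0.06],
    [-32, 10, 2, 0, 0, 0.06],
    [-32, 12, 2, 0, 0, 0.06],
    [-31, 14, 2, 0, 0, 0.06],
  ],
)

```text
t: 1.82
ee_pos: [470.3, -131.4, 199.3]
orientation: [2.393, 2.035, 0.004]
ft_force: [0.3, 0.4, -0.4]
width: 87.6
```

```bash
python3 - <<'E'
from plan import *
from h import *
from workcell import ctrl,eyes
o=ctrl.get_obs(); rows(o,np.array([477,-109,190]),tool(-0.119))
d=eyes.get_image("wrist"); pickle.dump(d,open("wrist1.pkl","wb")); cv2.imwrite("pics/wrist1.png",d["frame"][:,:,::-1])
E
```

```text
dist [ 6.7 22.4 -9.3] turn(tool) [ 0.002 -0.002 -0.042] rows 1
[23.2, 3.0, 9.3, 0.002, -0.002, -0.042]
```

View pics/wrist1.png

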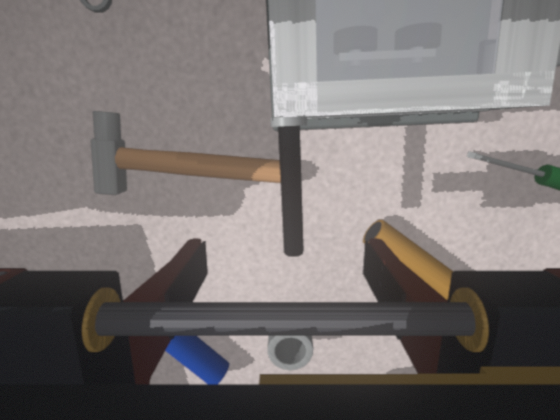

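The wrist view shows the rod from (289,125) to (293,255), with the hood edge at row 120 and the hammer handle passing under the rod at (285,170). Next I'll measure the rod from this view.

```bash
python3 - <<'E'
from plan import *
from h import *
from workcell import ctrl
d=load("wrist1.pkl"); f=d["frame"].astype(int); C=cloud(d)
for v in (135,160,190,220,245):
    row=f[v,265:320].max(1); i=np.where(row<70)[0]+265
    e=plane(d,[(i.min()-.5,v),(i.max()+.5,v)],128)
    print(v,i.min(),i.max(),np.round(e,1).tolist(),"mid",e.mean(0).round(1),"w",np.linalg.norm(e[1]-e[0]).round(1),"topz",C[v,i,2].max().round(1))
print("end",plane(d,[(293,256)],128), "inner",plane(d,[(289,124)],128))
E
```

```text
135 279 298 [[475.2, -66.1, 128.0], [489.6, -68.5, 128.0]] mid [482.4 -67.3 128. ] w 14.6 topz 137.8
160 280 299 [[473.0, -84.1, 128.0], [487.7, -86.5, 128.0]] mid [480.3 -85.3 128. ] w 14.9 topz 137.2
190 283 299 [[471.5, -106.9, 128.0], [484.3, -109.0, 128.0]] mid [ 477.9 -107.9  128. ] w 13.0 topz 137.1
220 294 300 [[476.2, -131.8, 128.0], [481.6, -132.7, 128.0]] mid [ 478.9 -132.3  128. ] w 5.5 topz 136.3Traceback (most recent call last):
  File "<stdin>", line 7, in <module>
    return umr_minimum(a, axis, None, out, keepdims, initial, where)
ValueError: zero-size array to reduction operation minimum which has no identity
```

Emit:
move_arm(
  deltas=[
    [23, 3, 9, 0, 0, -0.04],
    [0, 0, 25, 0, 0, 0],
    [0, 0, 25, 0, 0, 0],
    [0, 0, 20, 0, 0, 0],
    [0, 0, 8, 0, 0, 0],
  ],
)

```text
t: 2.28
ee_pos: [484.6, -119.3, 111.6]
orientation: [2.357, 2.06, 0.011]
ft_force: [-1.2, -0.2, 0.3]
width: 87.8
```

```bash
python3 - <<'E'
from plan import *
from workcell import ctrl
o=ctrl.get_obs(); rows(o,np.array([477.5,-109,109.3]),tool(-0.119)); print(o["ft_force"])
E
```

```text
dist [-7.1 10.3 -2.3] turn(tool) [ 0.013  0.002 -0.015] rows 1
[9.3, -8.4, 2.1, 0.013, 0.002, -0.015]
[-1.15870705 -0.23335218  0.28144545]
```

Emit:
move_arm(
  deltas=[
    [9, -8, 2, 0.01, 0, -0.015],
    [0, 0, 0, 0, 0, 0],
  ],
)

```text
t: 2.45
ee_pos: [475.7, -108.4, 107.5]
orientation: [-2.349, -2.085, 0.005]
ft_force: [-1.1, 1.2, -0.7]
width: 88.0
```

```bash
python3 - <<'E'
from plan import *
from workcell import ctrl
o=ctrl.get_obs(); rows(o,np.array([477.5,-109,109.3]),tool(-0.119)); print(o["ft_force"])
E
```

```text
dist [ 1.8 -0.6  1.8] turn(tool) [-0.003  0.002  0.   ] rows 1
[-0.4, 1.8, -1.8, -0.003, 0.002, 0.0]
[-1.11586562  1.18344204 -0.6512544 ]
```

Now I'll close on the rod.

Emit:
move_arm(
  deltas=[
    [0, 2, -1, 0, 0, 0],
    [0, 0, 0, 0, 0, 0],
    [0, 0, 0, 0, 0, 0],
    [0, 0, 0, 0, 0, 0],
    [0, 0, 0, 0, 0, 0],
  ],
  hand=1,
)

```text
t: 2.87
ee_pos: [480.1, -108.1, 112.5]
orientation: [2.344, 2.085, 0.0]
ft_force: [-0.4, 0.2, -1.0]
width: 58.0
```

```bash
python3 - <<'E'
from plan import *
from workcell import ctrl
o=ctrl.get_obs(); rows(o,np.array([477.5,-109,109.3]),tool(-0.119)); print(o["ft_force"],o["width"])
# arc in machine X,Z relative to start
for th in np.arange(0,1.45,.1):
    f=np.arctan2(68,-180)-th; r=np.hypot(180,68); print(round(th,1),np.round([r*np.cos(f)+180, r*np.sin(f)-68],1))
E
```

```text
dist [-2.6 -0.9 -3.2] turn(tool) [0.003 0.003 0.002] rows 1
[-1.2, -2.5, 3.2, 0.003, 0.003, 0.002]
[-0.35195728  0.18673003 -0.99138686] 57.97856159380837
0.0 [-0.  0.]
0.1 [ 7.7 17.6]
0.2 [17.1 34.4]
0.3 [28.1 50.2]
0.4 [40.7 64.7]
0.5 [54.6 78. ]
0.6 [69.8 89.8]
0.7 [ 86.1 100. ]
0.8 [103.4 108.5]
0.9 [121.4 115.3]
1.0 [140.  120.2]
1.1 [159.  123.3]
1.2 [178.2 124.4]
1.3 [197.4 123.6]
1.4 [216.4 120.9]
```

Emit:
move_arm(
  deltas=[
    [-1, -2, 3, 0, 0, 0],
    [0, 0, 0, 0, 0, 0],
    [0, 0, 0, 0, 0, 0],
    [0, 0, 0, 0, 0, 0],
    [0, 0, 0, 0, 0, 0],
  ],
)

```text
t: 3.28
ee_pos: [478.5, -109.4, 110.3]
orientation: [2.343, 2.083, 0.002]
ft_force: [0.0, -0.4, 1.3]
width: 24.4
```

Emit:
move_arm(
  deltas=[
    [0, 0, 0, 0, 0, 0],
    [0, 0, 0, 0, 0, 0],
    [0, 0, 0, 0, 0, 0],
  ],
)

```text
t: 3.53
ee_pos: [479.0, -109.5, 110.2]
orientation: [2.343, 2.083, 0.003]
ft_force: [-1.2, -0.3, 0.7]
width: 15.3
```

The opening is 15.3 mm, so the rod is held. Next I'll lift along the arc.

Emit:
move_arm(
  deltas=[
    [0, 8, -18, 0, 0, 0],
    [0, 9, -17, 0, 0, 0],
    [0, 11, -16, 0, 0, 0],
  ],
)

```text
t: 3.78
ee_pos: [502.8, -112.3, 157.1]
orientation: [-2.347, -2.087, 0.007]
ft_force: [2.4, -1.9, -14.0]
width: 15.3
```

```bash
cat > arc.py <<'E'
from plan import *
from workcell import ctrl
o=ctrl.get_obs(); p=o["ee_pos"]
s=(p-np.array([478.5,-109.3,110]))
X,Z=s@EX-180,s[2]+68
th=np.arctan2(68,-180)-np.arctan2(Z,X); print("X,Y,Z",s@EX,s@EY,s[2],"r",np.hypot(X,Z),"(192.4) th",th,o["ft_force"].round(1),o["width"])
r=192.4; q=np.array([X,Z])
R0=R.from_rotvec(o["orientation"]); print("turn",(R0.inv()*tool(-0.119)).as_rotvec().round(3))
for i in range(1,7):
    f=np.arctan2(68,-180)-th-.1*i; n=np.array([r*np.cos(f),r*np.sin(f)]); print(round(th+.1*i,2),"tool y,z:",np.round([n[0]-q[0],-(n[1]-q[1])],1)); q=n
E
python3 arc.py
```

```text
X,Y,Z 24.45566673971146 -0.11358289795643571 47.07660205858994 r 193.48556522577795 (192.4) th 0.2757577061334455 [  2.4  -1.9 -14. ] 15.260760869961773
turn [-0.003  0.003  0.002]
0.38 tool y,z: [ 13.1 -14.2]
0.48 tool y,z: [ 13.6 -13.6]
0.58 tool y,z: [ 14.9 -12.2]
0.68 tool y,z: [ 16.  -10.6]
0.78 tool y,z: [17.  -8.9]
0.88 tool y,z: [17.8 -7.2]
```

Emit:
move_arm(
  deltas=[
    [0, 13, -14, 0, 0, 0],
    [0, 14, -13, 0, 0, 0],
    [0, 15, -12, 0, 0, 0],
    [0, 16, -10, 0, 0, 0],
  ],
)

```text
t: 4.12
ee_pos: [544.5, -117.3, 201.5]
orientation: [-2.322, -2.067, 0.05]
ft_force: [-19.3, 0.3, 12.7]
width: 15.2
```

```bash
python3 arc.py
```

```text
X,Y,Z 66.46236079964554 -0.09704675701884143 91.53566203933318 r 195.81221355553438 (192.4) th 0.5910735337993915 [-19.3   0.3  12.7] 15.168213890853817
turn [-0.046  0.002  0.003]
0.69 tool y,z: [18.2 -7.6]
0.79 tool y,z: [17.2 -8.7]
0.89 tool y,z: [17.9 -6.9]
0.99 tool y,z: [18.5 -5.1]
1.09 tool y,z: [19.  -3.2]
1.19 tool y,z: [19.2 -1.3]
```

Emit:
move_arm(
  deltas=[
    [0, 18, -7, 0, 0, 0],
    [0, 17, -8, 0, 0, 0],
    [0, 18, -7, 0, 0, 0],
  ],
)

```text
t: 4.37
ee_pos: [582.0, -121.9, 223.3]
orientation: [-2.298, -2.046, 0.092]
ft_force: [-13.4, -0.1, 14.7]
width: 15.1
```

```bash
python3 arc.py
```

```text
X,Y,Z 104.2462266231847 -0.25773913150009276 113.33676543706156 r 196.52393411491073 (192.4) th 0.8138771352664691 [-13.4  -0.1  14.7] 15.055786253641108
turn [-0.087  0.003  0.003]
0.91 tool y,z: [19.7 -2.7]
1.01 tool y,z: [18.7 -4.7]
1.11 tool y,z: [19.  -2.8]
1.21 tool y,z: [19.2 -0.9]
1.31 tool y,z: [19.2  1. ]
1.41 tool y,z: [19.  3.]
```

Emit:
move_arm(
  deltas=[
    [0, 19, -4, 0, 0, 0],
    [0, 19, -5, 0, 0, 0],
    [0, 19, -4, 0, 0, 0],
  ],
)

```text
t: 4.62
ee_pos: [633.9, -128.3, 237.5]
orientation: [-2.289, -2.038, 0.108]
ft_force: [-5.5, -0.2, 2.0]
width: 15.1
```

```bash
python3 arc.py
```

```text
X,Y,Z 156.5307866756566 -0.4324644815608953 127.50123234078617 r 196.90489029180966 (192.4) th 1.090117933524164 [-5.5 -0.2  2. ] 15.079225264568983
turn [-0.103  0.003  0.003]
1.19 tool y,z: [19.7  3.1]
1.29 tool y,z: [19.2  0.6]
1.39 tool y,z: [19.1  2.5]
1.49 tool y,z: [18.7  4.4]
1.59 tool y,z: [18.2  6.2]
1.69 tool y,z: [17.5  8. ]
```

Emit:
move_arm(
  deltas=[
    [0, 19, 0, 0, 0, 0],
    [0, 19, -1, 0, 0, 0],
    [0, 10, 0, 0, 0, 0],
  ],
)

```text
t: 4.87
ee_pos: [682.2, -134.2, 237.2]
orientation: [-2.287, -2.036, 0.113]
ft_force: [-2.5, 0.3, 2.3]
width: 15.2
```

```bash
python3 arc.py
```

```text
X,Y,Z 205.22284033359563 -0.5067604411280497 127.1759775624117 r 196.79901903194815 (192.4) th 1.3381115512575066 [-2.5  0.3  2.3] 15.199696262072099
turn [-0.106  0.004  0.003]
1.44 tool y,z: [18.4  7.8]
1.54 tool y,z: [18.5  5.3]
1.64 tool y,z: [17.9  7.1]
1.74 tool y,z: [17.1  8.9]
1.84 tool y,z: [16.1 10.5]
1.94 tool y,z: [15.  12.1]
```

The hood is past the tipping point at about 1.33 rad, so I'll release and lift off.

Emit:
move_arm(
  deltas=[
    [0, 0, 0, 0, 0, 0],
    [0, 4, -3, 0, 0, 0],
    [0, 0, -30, 0, 0, 0],
    [0, 0, -40, 0, 0, 0],
    [0, -20, -30, 0, 0, 0],
  ],
  hand=-1,
)

```text
t: 5.28
ee_pos: [675.1, -132.5, 332.4]
orientation: [-2.275, -2.026, 0.13]
ft_force: [-0.6, 0.2, -0.6]
width: 45.1
```

Emit:
move_arm(
  deltas=[
    [0, -30, -10, -0.1, 0, 0],
    [0, -30, 0, 0, 0, 0],
    [-10, -30, 0, 0, 0, 0],
  ],
)

```text
t: 5.53
ee_pos: [587.4, -131.4, 353.6]
orientation: [-2.338, -2.086, 0.016]
ft_force: [-0.1, -0.4, -0.1]
width: 64.8
```

```bash
python3 - <<'E'
from h import *
from workcell import ctrl,eyes
o=ctrl.get_obs(); print(o["t"],o["ee_pos"],o["width"],o["ft_force"])
for n in ["scene","side"]:
    d=eyes.get_image(n); pickle.dump(d,open(n+"2.pkl","wb")); cv2.imwrite(f"pics/{n}2.png",d["frame"][:,:,::-1])
E
```

```text
5.5333 [ 587.36101977 -131.37444543  353.56589927] 64.80487375343523 [-0.12385798 -0.43114666 -0.13856782]
```

View pics/scene2.png

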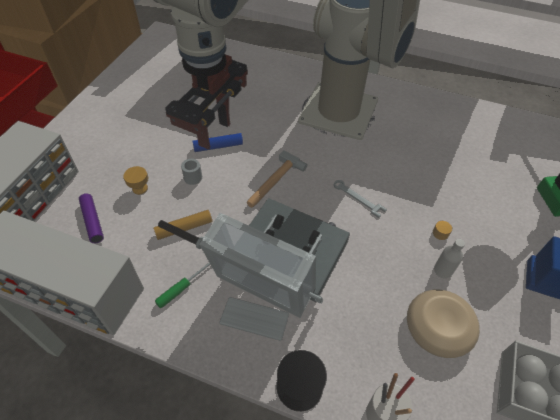

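View pics/side2.png

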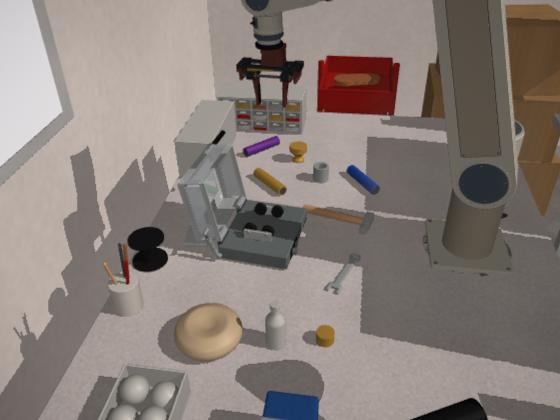

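The hood stands open. The wheels show in the side view at about (259,209), (277,211), (250,228) and (268,232), and the tube is unmoved at (183,224) in the scene view. Next I'll measure the wheels, hood and tube.

```bash
python3 - <<'E'
from plan import *
from h import *
ex,ey=EX[:2],EY[:2]
for nm in ["scene2.pkl","side2.pkl"]:
    d=load(nm); C=cloud(d); f=d["frame"].astype(int); X=C[...,:2]@ex; Y=C[...,:2]@ey; Z=C[...,2]
    m=(X>500)&(X<640)&(Y>20)&(Y<210)&(Z>60)&(Z<95)&(f.max(2)<60)
    n,l,st,c=cv2.connectedComponentsWithStats(m.astype(np.uint8))
    for i in range(1,n):
        if st[i,4]>8:
            k=l==i; print(nm,st[i,4],c[i].round(),"X",np.percentile(X[k],[2,50,98]).round(),"Y",np.percentile(Y[k],[2,50,98]).round(),"Z",np.percentile(Z[k],[2,50,98]).round())
    for z in range(60,260,20):
        m=(X>600)&(X<900)&(Y>0)&(Y<230)&(abs(Z-z)<5)
        if m.sum()>5: print("hood z",z,"X",np.percentile(X[m],[1,10,50]).round())
    m=(X>500)&(X<680)&(Y>-20)&(Y<260)&(abs(Z-50)<5)
    print("deck",np.percentile(X[m],[1,99]).round(),np.percentile(Y[m],[1,99]).round(), np.median(Z[m]))
    hsv=cv2.cvtColor(d["frame"],cv2.COLOR_RGB2HSV)
    m=(cv2.inRange(hsv,(10,110,40),(30,255,255))>0)&(C[...,0]>540)&(C[...,0]<720)&(C[...,1]>-340)&(C[...,1]<-140)&(Z>-5)&(Z<45)
    P=C[m]; t=P[P[:,2]>31]; r=cv2.minAreaRect(P[:,:2].astype(np.float32)); print("tube",len(P),r); 
    v=cv2.fitLine(t[:,:2].astype(np.float32),cv2.DIST_HUBER,0,.01,.01).ravel(); a=(P[:,:2]-v[2:])@v[:2]; print(v,np.percentile(a,[.5,99.5]), v[2:]+v[:2]*np.percentile(a,[.5,99.5]).mean())
E
```

```text
scene2.pkl 101 [278. 221.] X [537. 556. 566.] Y [56. 65. 70.] Z [63. 83. 93.]
scene2.pkl 34 [270. 232.] X [586. 595. 602.] Y [57. 67. 70.] Z [70. 88. 92.]
scene2.pkl 86 [313. 237.] X [537. 556. 566.] Y [155. 162. 169.] Z [66. 85. 92.]
scene2.pkl 30 [306. 248.] X [586. 596. 602.] Y [156. 163. 169.] Z [82. 87. 92.]
hood z 60 X [671. 708. 745.]
hood z 80 X [674. 716. 748.]
hood z 100 X [678. 701. 751.]
hood z 120 X [681. 715. 755.]
hood z 140 X [684. 728. 758.]
hood z 160 X [686. 721. 762.]
hood z 180 X [692. 734. 766.]
hood z 200 X [693. 723. 769.]
hood z 220 X [696. 734. 774.]
hood z 240 X [703. 714. 737.]
deck [501. 662.] [ -4. 231.] 49.41697310252994
tube 532 ((620.4063110351562, -244.08633422851562), (29.649770736694336, 147.11495971679688), 45.725257873535156)
[   0.7000107   -0.7141323  614.5546    -239.30994  ] [-64.61864472  80.40434914] [ 620.0797076 -244.9464773]
side2.pkl 113 [260. 208.] X [581. 597. 616.] Y [55. 69. 74.] Z [62. 78. 92.]
side2.pkl 111 [277. 211.] X [530. 545. 562.] Y [57. 69. 74.] Z [61. 78. 91.]
side2.pkl 66 [250. 226.] X [582. 596. 615.] Y [156. 167. 174.] Z [73. 86. 92.]
side2.pkl 68 [268. 229.] X [529. 543. 561.] Y [156. 167. 172.] Z [71. 84. 92.]
hood z 60 X [603. 665. 694.]
hood z 80 X [601. 608. 705.]
hood z 100 X [671. 681. 723.]
hood z 120 X [673. 683. 729.]
hood z 140 X [677. 685. 724.]
hood z 160 X [681. 689. 722.]
hood z 180 X [685. 692. 719.]
hood z 200 X [688. 694. 720.]
hood z 220 X [691. 696. 724.]
hood z 240 X [697. 713. 738.]
deck [502. 672.] [ -3. 235.] 49.97554352449367
tube 321 ((605.7498168945312, -247.63711547851562), (63.564414978027344, 157.9047393798828), 42.50325012207031)
[   0.70261157   -0.7115736   615.64465    -239.1709    ] [-73.8826894  77.6991634] [ 616.98540271 -240.52874951]
```

Rest centre comes out at machine (572, 113.7), which is world (581.4, 45.0). The wheels are spaced 52 x 99 mm and their tops are at about z 92, consistent with the description. The hood's inner face is at least 105 mm behind that point. Next I'll go above the tube.

```bash
python3 - <<'E'
from plan import *
from workcell import ctrl
o=ctrl.get_obs(); rows(o,np.array([619,-243,200]),tool(0.785),n=9)
E
```

```text
dist [  34.5 -110.4 -153.8] turn(tool) [-0.016 -0.005 -0.901] rows 9
[-11.7, 5.5, 17.0, -0.002, -0.001, -0.1]
[-12.2, 4.3, 17.1, -0.002, -0.001, -0.1]
[-12.5, 3.0, 17.1, -0.002, -0.001, -0.1]
[-12.8, 1.7, 17.1, -0.002, -0.001, -0.1]
[-12.8, 0.4, 17.1, -0.002, -0.001, -0.1]
[-12.8, -0.9, 17.1, -0.002, -0.001, -0.1]
[-12.6, -2.2, 17.1, -0.002, -0.001, -0.1]
[-12.4, -3.5, 17.1, -0.002, -0.001, -0.1]
[-11.9, -4.8, 17.1, -0.002, -0.001, -0.1]
```

Emit:
move_arm(
  deltas=[
    [-12, 5, 17, 0, 0, -0.1],
    [-12, 4, 17, 0, 0, -0.1],
    [-13, 3, 17, 0, 0, -0.1],
    [-13, 2, 17, 0, 0, -0.1],
    [-13, 0, 17, 0, 0, -0.1],
  ],
)

```text
t: 6.05
ee_pos: [604.6, -195.2, 273.0]
orientation: [-1.728, -2.621, 0.008]
ft_force: [0.6, -0.4, -0.0]
width: 88.0
```

Emit:
move_arm(
  deltas=[
    [-13, -1, 17, -0.01, 0, -0.1],
    [-13, -2, 17, 0, 0, -0.1],
    [-12, -3, 17, 0, 0, -0.1],
    [-12, -5, 17, 0, 0, -0.1],
    [0, 0, 0, 0, 0, 0],
  ],
)

```text
t: 6.47
ee_pos: [622.1, -246.8, 196.8]
orientation: [-1.139, -2.924, -0.005]
ft_force: [-0.9, 0.3, 0.2]
width: 87.8
```

```bash
python3 - <<'E'
from plan import *
from h import *
from workcell import ctrl,eyes
o=ctrl.get_obs(); rows(o,np.array([619,-243,200]),tool(0.785))
d=eyes.get_image("wrist"); pickle.dump(d,open("wrist3.pkl","wb")); cv2.imwrite("pics/wrist3.png",d["frame"][:,:,::-1])
hsv=cv2.cvtColor(d["frame"],cv2.COLOR_RGB2HSV); C=cloud(d)
m=(cv2.inRange(hsv,(10,110,40),(30,255,255))>0)&(np.abs(C[...,0]-620)<110)&(np.abs(C[...,1]+243)<110)&(C[...,2]>-5)&(C[...,2]<45)
P=C[m]; print(len(P),np.percentile(P[:,2],[1,50,99]),cv2.minAreaRect(P[:,:2].astype(np.float32)))
t=P[P[:,2]>30]; v=cv2.fitLine(t[:,:2].astype(np.float32),cv2.DIST_HUBER,0,.01,.01).ravel(); a=(P[:,:2]-v[2:])@v[:2]; print(v,np.percentile(a,[.5,99.5]), v[2:]+v[:2]*np.percentile(a,[.5,99.5]).mean())
E
```

```text
dist [-3.1  3.8  3.2] turn(tool) [ 0.002 -0.004  0.043] rows 1
[4.8, 0.7, -3.2, 0.002, -0.004, 0.043]
3685 [27.91126025 35.04830921 37.82086979] ((614.7138671875, -246.11984252929688), (30.49573516845703, 148.08663940429688), 45.023441314697266)
[   0.7040434   -0.710157   611.7715    -242.9575   ] [-68.6858972  76.9264983] [ 614.67235473 -245.88356445]
```

View pics/wrist3.png

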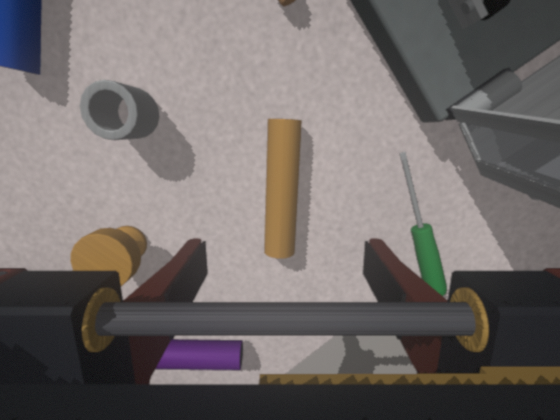

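The wrist view shows the brass tube at (283,190) between the sleeve at (108,110) and the driver at (425,240), well clear of both fingers. Its centre is at about (614.7, -246), with its axis at -45°.

```bash
python3 - <<'E'
from plan import *
from workcell import ctrl
o=ctrl.get_obs(); rows(o,np.array([615,-245.5,60]),tool(0.783),n=5)
E
```

```text
dist [  -7.3    0.5 -138.3] turn(tool) [ 0.002 -0.004  0.04 ] rows 5
[1.0, -1.0, 27.7, 0.0, -0.001, 0.008]
[1.1, -1.0, 27.7, 0.0, -0.001, 0.008]
[1.1, -1.0, 27.7, 0.0, -0.001, 0.008]
[1.1, -1.0, 27.7, 0.0, -0.001, 0.008]
[1.1, -1.0, 27.7, 0.0, -0.001, 0.008]
```

Emit:
move_arm(
  deltas=[
    [1, -1, 28, 0, 0, 0.008],
    [1, -1, 28, 0, 0, 0.008],
    [1, -1, 28, 0, 0, 0.008],
    [1, -1, 28, 0, 0, 0.008],
    [1, -1, 24, 0, 0, 0.008],
  ],
)

```text
t: 6.93
ee_pos: [623.9, -245.6, 70.7]
orientation: [1.229, 2.873, 0.008]
ft_force: [-0.1, 1.5, -0.4]
width: 88.0
```

```bash
python3 - <<'E'
from plan import *
from workcell import ctrl
o=ctrl.get_obs(); rows(o,np.array([615,-245.5,4]),tool(0.783),n=4); print(o["ft_force"])
E
```

```text
dist [ -8.9   0.1 -66.7] turn(tool) [ 0.011  0.013 -0.021] rows 4
[1.8, -1.8, 16.6, 0.003, 0.003, -0.005]
[1.7, -1.7, 16.7, 0.003, 0.003, -0.005]
[1.7, -1.7, 16.7, 0.003, 0.003, -0.005]
[1.6, -1.6, 16.7, 0.003, 0.003, -0.005]
[-0.13055772  1.47456612 -0.3757501 ]
```

Emit:
move_arm(
  deltas=[
    [6, -6, 15, 0.01, 0.01, -0.02],
    [0, 0, 15, 0, 0, 0],
    [0, 0, 12, 0, 0, 0],
    [0, 0, 6, 0, 0, 0],
    [0, 0, 0, 0, 0, 0],
  ],
)

```text
t: 7.35
ee_pos: [614.0, -242.1, 20.1]
orientation: [-1.213, -2.895, 0.001]
ft_force: [-0.5, -0.1, -0.0]
width: 87.8
```

```bash
python3 - <<'E'
from plan import *
from workcell import ctrl
o=ctrl.get_obs(); rows(o,np.array([615,-245.5,4]),tool(0.783),n=1); print(o["ft_force"])
E
```

```text
dist [  1.   -3.4 -16.1] turn(tool) [-0.002 -0.002 -0.006] rows 1
[-3.2, -1.6, 16.1, -0.002, -0.002, -0.006]
[-0.52975261 -0.09170088 -0.0485007 ]
```

Emit:
move_arm(
  deltas=[
    [-2, -1, 8, 0, 0, 0],
    [-1, 0, 6, 0, 0, 0],
    [0, 0, 0, 0, 0, 0],
  ],
)

```text
t: 7.6
ee_pos: [617.5, -245.7, 7.8]
orientation: [1.214, 2.896, -0.001]
ft_force: [0.4, -0.3, 0.0]
width: 87.7
```

```bash
python3 - <<'E'
from plan import *
from workcell import ctrl
o=ctrl.get_obs(); rows(o,np.array([615,-245.5,4]),tool(0.783),n=1); print(o["ft_force"])
E
```

```text
dist [-2.5  0.2 -3.8] turn(tool) [-0.     0.002 -0.006] rows 1
[1.8, -1.6, 3.8, -0.0, 0.002, -0.006]
[ 0.39021699 -0.25773855  0.02234613]
```

Emit:
move_arm(
  deltas=[
    [1, -1, 3, 0, 0, -0.006],
    [0, 0, 0, 0, 0, 0],
    [0, 0, 0, 0, 0, 0],
    [0, 0, 0, 0, 0, 0],
    [0, 0, 0, 0, 0, 0],
  ],
  hand=1,
)

```text
t: 8.02
ee_pos: [617.1, -246.5, 6.2]
orientation: [1.204, 2.897, -0.001]
ft_force: [0.5, 1.2, 0.1]
width: 58.2
```

Emit:
move_arm(
  deltas=[
    [0, 0, 0, 0, 0, 0],
    [0, 0, 0, 0, 0, 0],
    [0, 0, 0, 0, 0, 0],
    [0, 0, 0, 0, 0, 0],
    [0, 0, 0, 0, 0, 0],
  ],
)

```text
t: 8.43
ee_pos: [617.3, -246.7, 6.8]
orientation: [1.204, 2.896, -0.002]
ft_force: [-0.6, 0.5, -0.7]
width: 35.3
```

The opening is 35.3 mm, so the tube is held. Next I'll lift.

Emit:
move_arm(
  deltas=[
    [0, 0, -15, 0, 0, 0],
    [0, 0, -25, 0, 0, 0],
    [0, 0, -25, 0, 0, 0],
    [0, 0, -25, 0, 0, 0],
    [0, 0, -25, 0, 0, 0],
  ],
)

```text
t: 8.85
ee_pos: [609.2, -242.9, 118.2]
orientation: [-1.2, -2.885, 0.001]
ft_force: [0.8, 0.4, -5.2]
width: 35.6
```

Emit:
move_arm(
  deltas=[
    [0, 0, -25, 0, 0, 0],
    [0, 0, -25, 0, 0, 0],
    [0, 0, -10, 0, 0, 0],
    [0, 0, 0, 0, 0, 0],
  ],
)

```text
t: 9.18
ee_pos: [610.1, -242.9, 187.4]
orientation: [-1.201, -2.889, 0.001]
ft_force: [0.0, -0.9, -5.4]
width: 35.5
```

```bash
python3 - <<'E'
from plan import *
from h import *
from workcell import ctrl,eyes
o=ctrl.get_obs(); print(o["ft_force"],o["width"],o["ee_pos"])
ds={n:eyes.get_image(n) for n in ("wrist","scene")}
for n,d in ds.items():
    pickle.dump(d,open(n+"4.pkl","wb")); cv2.imwrite(f"pics/{n}4.png",d["frame"][:,:,::-1])
d=ds["scene"]; C=cloud(d); hsv=cv2.cvtColor(d["frame"],cv2.COLOR_RGB2HSV)
m=(cv2.inRange(hsv,(10,110,30),(30,255,255))>0)&(np.abs(C[...,0]-617)<110)&(np.abs(C[...,1]+246)<110)&(C[...,2]>120)
P=C[m]; print(len(P),np.percentile(P[:,2],[1,50,99])); t=P[P[:,2]>np.percentile(P[:,2],50)]
v=cv2.fitLine(P.astype(np.float32),cv2.DIST_HUBER,0,.01,.01).ravel(); a=(P-v[3:])@v[:3]; print(v,np.percentile(a,[.5,99.5]), v[3:]+v[:3]*np.percentile(a,[.5,99.5]).mean())
rows(o,np.array([565,-230,215]),tool(0.3))
E
```

```text
[ 0.01575763 -0.9440009  -5.38622679] 35.46472445451162 [ 610.06916397 -242.94065721  187.4093936 ]
452 [194.61514197 210.62070926 218.4154492 ]
[-7.0180249e-01  7.1224904e-01  1.3216033e-02  6.2339691e+02
 -2.4130931e+02  2.0980385e+02] [-66.73306533  79.99678882] [ 618.74265452 -236.58577375  209.89149517]
dist [-45.1  12.9  27.6] turn(tool) [-0.008 -0.01   0.483] rows 5
[8.3, -4.6, -5.4, -0.002, -0.002, 0.097]
[7.8, -5.4, -5.4, -0.002, -0.002, 0.097]
[7.2, -6.1, -5.4, -0.002, -0.002, 0.097]
[6.6, -6.7, -5.5, -0.002, -0.002, 0.097]
[5.9, -7.3, -5.5, -0.002, -0.002, 0.097]
```

View pics/scene4.png

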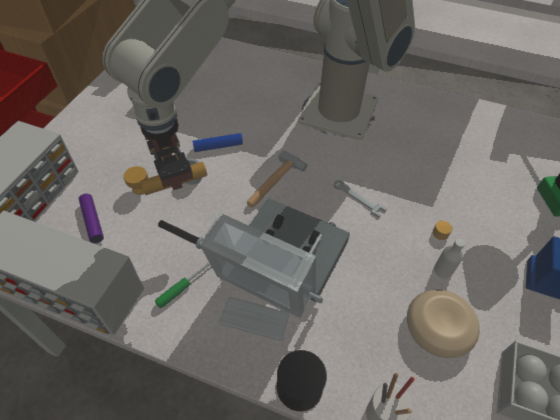

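View pics/wrist4.png

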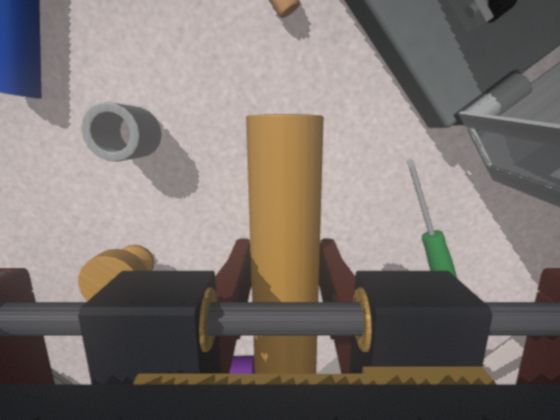

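The tube is held level and is centred in the grip to about 2 mm in the scene view. The wrist view shows it at (285,200) between the fingers. Next I'll carry it to above the wheels.

```bash
python3 - <<'E'
from plan import *
from h import *
from workcell import ctrl
o=ctrl.get_obs(); r=R.from_rotvec(o["orientation"]); d=load("wrist4.pkl")
q=plane(d,[(285,117)],216)[0]; print("end in tool",r.inv().apply(q-o["ee_pos"]).round(1), cloud(d)[122,285].round(1))
rows(o,np.array([575,45,215]),tool(-0.119),n=10)
E
```

```text
end in tool [ 74.8   0.2 -30.1] [ 558.5 -191.1  219. ]
dist [-34.2 287.6  30.2] turn(tool) [-0.012 -0.01   0.902] rows 10
[22.8, 17.8, -2.8, -0.001, -0.001, 0.09]
[24.4, 15.7, -2.8, -0.001, -0.001, 0.09]
[25.7, 13.5, -2.8, -0.001, -0.001, 0.09]
[26.8, 11.1, -2.8, -0.001, -0.001, 0.09]
[27.7, 8.6, -2.8, -0.001, -0.001, 0.09]
[28.3, 6.1, -2.9, -0.001, -0.001, 0.09]
[28.8, 3.6, -2.9, -0.001, -0.001, 0.09]
[29.0, 1.0, -2.9, -0.001, -0.001, 0.09]
[28.9, -1.7, -2.9, -0.001, -0.001, 0.09]
[28.7, -4.2, -3.0, -0.001, -0.001, 0.09]
```

Emit:
move_arm(
  deltas=[
    [22, 10, -6, 0, 0, 0.09],
    [24, 12, -6, 0, 0, 0.09],
    [26, 12, -3, 0, 0, 0.09],
    [27, 11, -3, 0, 0, 0.09],
    [28, 9, -3, 0, 0, 0.09],
  ],
)

```text
t: 9.7
ee_pos: [577.2, -107.4, 196.1]
orientation: [-1.838, -2.511, 0.017]
ft_force: [1.3, 0.7, -5.0]
width: 35.3
```

```bash
python3 - <<'E'
from plan import *
from workcell import ctrl
o=ctrl.get_obs(); print(o["width"],o["ft_force"]); rows(o,np.array([575,45,210]),tool(-0.119),n=5)
E
```

```text
35.33852625170472 [ 1.33783279  0.66267533 -5.0217765 ]
dist [ -2.2 152.4  13.9] turn(tool) [-0.03  -0.011  0.426] rows 5
[29.2, 8.7, -2.5, -0.006, -0.002, 0.085]
[29.9, 6.2, -2.5, -0.006, -0.002, 0.085]
[30.3, 3.7, -2.6, -0.006, -0.002, 0.085]
[30.5, 1.1, -2.6, -0.006, -0.002, 0.085]
[30.5, -1.5, -2.7, -0.006, -0.002, 0.085]
```

Emit:
move_arm(
  deltas=[
    [29, 9, -3, -0.006, 0, 0.085],
    [30, 6, -3, -0.006, 0, 0.085],
    [30, 4, -3, -0.006, 0, 0.085],
    [30, 1, -3, -0.006, 0, 0.085],
    [20, -1, -3, -0.006, 0, 0.085],
  ],
)

```text
t: 10.12
ee_pos: [567.9, 41.7, 201.7]
orientation: [-2.355, -2.044, 0.011]
ft_force: [0.8, -0.3, -7.0]
width: 35.6
```

Emit:
move_arm(
  deltas=[
    [0, 0, 0, 0, 0, 0],
  ],
)

```text
t: 10.2
ee_pos: [566.5, 45.1, 200.1]
orientation: [-2.355, -2.04, 0.013]
ft_force: [0.7, -0.4, -5.5]
width: 35.2
```

```bash
cat > st.py <<'E'
from plan import *
from workcell import ctrl
o=ctrl.get_obs(); r=R.from_rotvec(o["orientation"]); c=o["ee_pos"]+r.apply([0,0,-11.2])
print("tube c: X",c@EX-572,"Y",c@EY-113.7,"Z",c[2]-97,"w",o["width"],"F",o["ft_force"].round(1))
import sys
z=float(sys.argv[1]); t=tool(-0.119,float(sys.argv[2])); g=EX*572+EY*113.7+np.array([0,0,97+z])
rows(o,g-t.apply([0,0,-11.2]),t,n=int(sys.argv[3]))
E
python3 st.py 60 0 3; python3 st.py 60 0.1 3
```

```text
tube c: X -14.549084339726846 Y -1.768825108089004 Z 114.31558367578836 w 35.151923507378505 F [ 0.7 -0.4 -5.5]
dist [ 14.9  -0.1 -54.3] turn(tool) [-0.025 -0.011 -0.024] rows 3
[0.5, 5.4, 18.0, -0.008, -0.004, -0.008]
[0.5, 5.2, 18.0, -0.008, -0.004, -0.008]
[0.5, 5.1, 18.1, -0.008, -0.004, -0.008]
tube c: X -14.549084339726846 Y -1.768825108089004 Z 114.31558367578836 w 35.151923507378505 F [ 0.7 -0.4 -5.5]
dist [ 13.8   0.  -54.3] turn(tool) [ 0.075 -0.012 -0.023] rows 3
[0.5, 5.0, 18.0, 0.025, -0.004, -0.008]
[0.5, 5.5, 17.8, 0.025, -0.004, -0.008]
[0.5, 5.9, 17.7, 0.025, -0.004, -0.008]
```

```bash
python3 st.py 50 -0.06 4
```

```text
tube c: X -14.549084339726846 Y -1.768825108089004 Z 114.31558367578836 w 35.151923507378505 F [ 0.7 -0.4 -5.5]
dist [ 15.6  -0.2 -64.3] turn(tool) [-0.085 -0.01  -0.024] rows 4
[0.3, 4.3, 16.0, -0.021, -0.003, -0.006]
[0.3, 3.9, 16.1, -0.021, -0.003, -0.006]
[0.4, 3.6, 16.1, -0.021, -0.003, -0.006]
[0.4, 3.2, 16.2, -0.021, -0.003, -0.006]
```

Emit:
move_arm(
  deltas=[
    [0, 4, 16, -0.02, -0.003, -0.006],
    [0, 4, 16, -0.02, -0.003, -0.006],
    [0, 3, 16, -0.02, -0.003, -0.006],
    [0, 3, 12, -0.02, -0.003, -0.006],
    [0, 0, 0, 0, 0, 0],
  ],
)

```text
t: 10.62
ee_pos: [575.4, 44.2, 129.7]
orientation: [2.311, 2.072, 0.04]
ft_force: [-0.1, 0.1, -6.0]
width: 35.7
```

```bash
python3 st.py 25 -0.06 2; python3 - <<'E'
from h import *
from plan import *
from workcell import eyes
d=eyes.get_image("side"); pickle.dump(d,open("side5.pkl","wb")); cv2.imwrite("pics/side5.png",cv2.resize(d["frame"][60:280,150:400,::-1],None,fx=2.5,fy=2.5))
s=eyes.get_image("scene"); pickle.dump(s,open("scene5.pkl","wb"))
for d in (d,s):
    C=cloud(d); hsv=cv2.cvtColor(d["frame"],cv2.COLOR_RGB2HSV); X=C@EX-572; Y=C@EY-113.7
    m=(cv2.inRange(hsv,(8,90,25),(32,255,255))>0)&(abs(X)<60)&(abs(Y)<120)&(C[...,2]>100)&(C[...,2]<200)
    if m.sum()>10: print(m.sum(),"X",np.percentile(X[m],[2,50,98]).round(1),"Y",np.percentile(Y[m],[1,50,99]).round(1),"Z",np.percentile(C[...,2][m],[2,50,98]).round(1)); P=C[m]; print(np.polyfit(Y[m],X[m],1)[0],np.polyfit(Y[m],C[...,2][m],1)[0])
E
```

```text
tube c: X -6.4378559937182445 Y -1.4412369779350485 Z 43.90985135951888 w 35.701303384986396 F [-0.1  0.1 -6. ]
dist [  6.7   0.7 -18.9] turn(tool) [-0.015  0.005  0.01 ] rows 2
[0.8, 2.9, 9.6, -0.007, 0.003, 0.005]
[0.8, 2.8, 9.6, -0.007, 0.003, 0.005]
369 X [-27.8 -11.4   8.4] Y [-54.5  29.8  77.1] Z [127.7 155.5 177.6]
-0.028458771871875815 -0.10284283867591947
439 X [-16.3   3.5  12.1] Y [-75.5  40.3  73.3] Z [136.4 154.9 160.5]
-0.011385520527312332 -0.00825327637457963
```

View pics/side5.png

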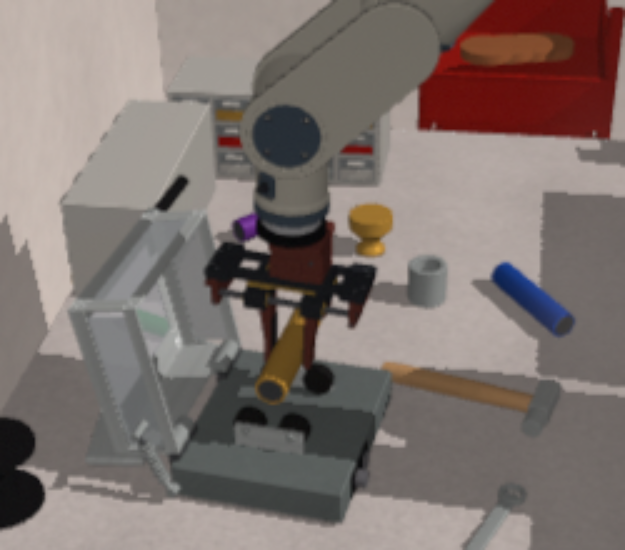

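The side view shows the tube, held level along the machine over the wheels, with the gripper bar clear of the hood. Measured along the machine it spans -75 to +73 mm, so it is centred. Next I'll lower it.

Emit:
move_arm(
  deltas=[
    [1, 3, 10, -0.007, 0.003, 0.005],
    [1, 3, 10, -0.007, 0.003, 0.005],
    [0, 0, 0, 0, 0, 0],
  ],
)

```text
t: 10.97
ee_pos: [585.6, 44.7, 112.2]
orientation: [2.317, 2.052, 0.068]
ft_force: [-1.3, -0.4, -4.8]
width: 35.1
```

```bash
python3 st.py 6 -0.06 3
```

```text
tube c: X 3.4278037562274903 Y 0.218650313878598 Z 26.37908140774394 w 35.14792067860905 F [-1.3 -0.4 -4.8]
dist [ -3.5   0.2 -20.4] turn(tool) [ 0.003 -0.003 -0.002] rows 3
[-0.1, -1.6, 6.7, 0.001, -0.001, -0.001]
[-0.1, -1.6, 6.7, 0.001, -0.001, -0.001]
[-0.1, -1.6, 6.7, 0.001, -0.001, -0.001]
```

Emit:
move_arm(
  deltas=[
    [0, -2, 7, 0, 0, 0],
    [0, -2, 7, 0, 0, 0],
    [0, -1, 6, 0, 0, 0],
    [0, 0, 0, 0, 0, 0],
  ],
)

```text
t: 11.3
ee_pos: [582.6, 44.8, 91.2]
orientation: [2.317, 2.051, 0.07]
ft_force: [-0.6, 0.3, -5.1]
width: 35.2
```

```bash
python3 st.py 0 -0.06 2
```

```text
tube c: X 0.4781554944390791 Y -0.08807429368718545 Z 5.339086555689448 w 35.248604169958305 F [-0.6  0.3 -5.1]
dist [-0.5  0.1 -5.3] turn(tool) [ 0.005 -0.003 -0.003] rows 2
[0.0, -0.4, 2.6, 0.002, -0.002, -0.001]
[0.0, -0.4, 2.6, 0.002, -0.002, -0.001]
```

Emit:
move_arm(
  deltas=[
    [0, 0, 3, 0, 0, 0],
    [0, 0, 2, 0, 0, 0],
    [0, 0, 0, 0, 0, 0],
  ],
)

```text
t: 11.55
ee_pos: [583.3, 44.8, 86.0]
orientation: [2.316, 2.051, 0.071]
ft_force: [-0.4, 0.3, -4.3]
width: 35.3
```

```bash
python3 st.py 0 -0.06 2
```

```text
tube c: X 1.170672257581714 Y -0.024728834269851063 Z 0.1428935159851079 w 35.2900054015887 F [-0.4  0.3 -4.3]
dist [-1.2  0.1 -0.1] turn(tool) [ 0.005 -0.003 -0.002] rows 2
[-0.0, -0.6, 0.0, 0.003, -0.002, -0.001]
[-0.0, -0.6, 0.0, 0.003, -0.002, -0.001]
```

Emit:
move_arm(
  deltas=[
    [0, -1, 2, 0, 0, 0],
    [0, 0, 0, 0, 0, 0],
  ],
)

```text
t: 11.72
ee_pos: [583.7, 44.8, 86.0]
orientation: [2.315, 2.05, 0.074]
ft_force: [-0.6, -0.1, -5.6]
width: 35.6
```

```bash
python3 st.py 0 -0.06 2
```

```text
tube c: X 1.4953818613711292 Y 0.04053554600754694 Z 0.16707053597789923 w 35.56136021546231 F [-0.6 -0.1 -5.6]
dist [-1.6  0.1 -0.2] turn(tool) [ 0.008 -0.003 -0.002] rows 2
[-0.0, -0.8, 0.0, 0.004, -0.002, -0.001]
[-0.0, -0.8, 0.0, 0.004, -0.002, -0.001]
```

Emit:
move_arm(
  deltas=[
    [0, -2, 2, 0, 0, 0],
    [0, -1, 2, 0, 0, 0],
  ],
)

```text
t: 11.88
ee_pos: [583.6, 45.0, 85.4]
orientation: [2.311, 2.048, 0.08]
ft_force: [-9.9, -2.6, 24.1]
width: 35.0
```

```bash
python3 st.py 0 -0.06 2
```

```text
tube c: X 1.310006644841792 Y 0.2290907999012859 Z -0.4720493819484517 w 35.00317684617748 F [-9.9 -2.6 24.1]
dist [-1.5 -0.1  0.5] turn(tool) [ 0.014 -0.004 -0.002] rows 2
[-0.1, -0.7, -0.3, 0.007, -0.002, -0.001]
[-0.1, -0.7, -0.3, 0.007, -0.002, -0.001]
```

The upward force shows the tube is seated on the wheels. I'll ease off and check with the camera before opening.

Emit:
move_arm(
  deltas=[
    [0, 0, 0, 0, 0, 0],
    [0, 0, 0, 0, 0, 0],
  ],
)

```text
t: 12.05
ee_pos: [583.9, 45.0, 86.5]
orientation: [2.31, 2.047, 0.082]
ft_force: [-0.6, 0.4, -5.4]
width: 35.2
```

```bash
python3 st.py 0 -0.06 2;  python3 - <<'E'
from h import *
from plan import *
from workcell import eyes
s=eyes.get_image("scene"); d=eyes.get_image("side"); cv2.imwrite("pics/side6.png",cv2.resize(d["frame"][60:280,150:400,::-1],None,fx=2.5,fy=2.5))
for d in (d,s):
    C=cloud(d); hsv=cv2.cvtColor(d["frame"],cv2.COLOR_RGB2HSV); X=C@EX-572; Y=C@EY-113.7
    m=(cv2.inRange(hsv,(8,90,25),(32,255,255))>0)&(abs(X)<40)&(abs(Y)<120)&(C[...,2]>80)&(C[...,2]<125)
    print(m.sum(),"X",np.percentile(X[m],[2,50,98]).round(1),"Y",np.percentile(Y[m],[1,50,99]).round(1),"Z",np.percentile(C[...,2][m],[2,50,98]).round(1),np.polyfit(Y[m],X[m],1)[0],np.polyfit(Y[m],C[...,2][m],1)[0])
E
```

```text
tube c: X 1.5727920159821451 Y 0.24252942878399608 Z 0.6226487577803965 w 35.153806928844965 F [-0.6  0.4 -5.4]
dist [-1.8 -0.1 -0.6] turn(tool) [ 0.016 -0.004 -0.002] rows 2
[-0.1, -0.9, 0.2, 0.008, -0.002, -0.001]
[-0.1, -0.9, 0.3, 0.008, -0.002, -0.001]
359 X [-17.   -2.4  24.2] Y [-55.8  30.2  78.8] Z [ 84.6 112.1 118.1] -0.0636096115127478 -0.04983341828048349
414 X [-7.9 11.7 20.2] Y [-73.7  42.1  74.9] Z [ 93.2 111.9 117.2] -0.009280551287111423 0.010860984165863058
```

View pics/side6.png

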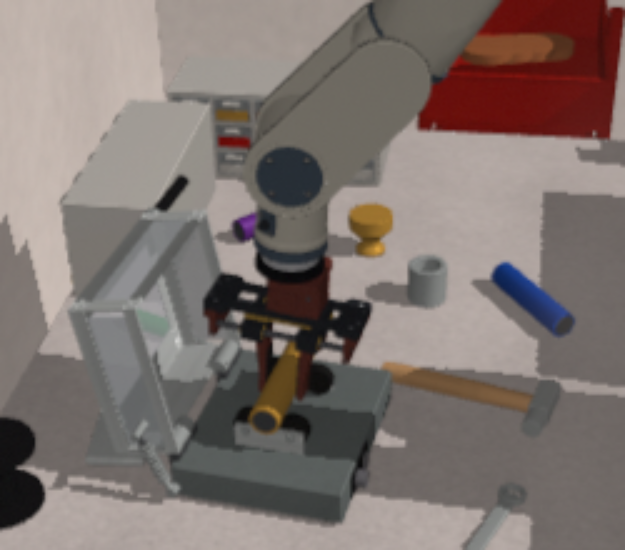

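The side view shows the tube seated in the wheel valley at both ends. Next I'll open.

Emit:
move_arm(
  deltas=[
    [0, 0, 0, 0, 0, 0],
    [0, 0, 0, 0, 0, 0],
    [0, 0, 0, 0, 0, 0],
    [0, 0, 0, 0, 0, 0],
    [0, 0, 0, 0, 0, 0],
  ],
  hand=-1,
)

```text
t: 12.57
ee_pos: [585.7, 45.3, 86.8]
orientation: [2.309, 2.046, 0.086]
ft_force: [-0.5, 0.3, -0.4]
width: 65.1
```

Emit:
move_arm(
  deltas=[
    [0, 0, 0, 0, 0, 0],
    [0, 0, 0, 0, 0, 0],
    [0, 0, 0, 0, 0, 0],
    [0, 0, 0, 0, 0, 0],
  ],
)

```text
t: 12.9
ee_pos: [586.3, 45.4, 87.2]
orientation: [2.308, 2.045, 0.088]
ft_force: [0.3, -0.0, 0.3]
width: 87.2
```

```bash
python3 st.py 0 -0.06 2
```

```text
tube c: X 3.841666208477136 Y 0.907017558052857 Z 1.3240700133424923 w 87.22528081374126 F [ 0.3 -0.   0.3]
dist [-4.1 -0.5 -1.3] turn(tool) [ 0.02  -0.005 -0.002] rows 2
[-0.5, -2.1, 0.5, 0.01, -0.002, -0.001]
[-0.5, -2.1, 0.5, 0.01, -0.002, -0.001]
```

Emit:
move_arm(
  deltas=[
    [0, -2, -10, 0, 0, 0],
    [0, 0, -15, 0, 0, 0],
    [0, 0, -20, 0, 0, 0],
    [0, 0, -25, 0, 0, 0],
    [0, 0, -30, 0, 0, 0],
  ],
)

```text
t: 13.32
ee_pos: [570.9, 45.8, 185.4]
orientation: [2.315, 2.051, 0.071]
ft_force: [-0.1, -0.6, 0.3]
width: 88.0
```

Emit:
move_arm(
  deltas=[
    [0, -5, -30, 0, 0, 0],
    [0, -10, -30, 0, 0, 0],
    [0, -20, -30, 0, 0, 0],
    [0, -35, -10, 0, 0, 0],
    [0, -35, 0, 0, 0, 0],
  ],
)

```text
t: 13.73
ee_pos: [463.5, 59.1, 292.1]
orientation: [2.309, 2.042, 0.091]
ft_force: [0.2, 0.7, 0.3]
width: 88.0
```

Emit:
move_arm(
  deltas=[
    [0, -35, 0, 0, 0, 0],
    [0, -30, 0, 0, 0, 0],
    [0, -20, 0, 0, 0, 0],
    [0, 0, 0, 0, 0, 0],
    [0, 0, 0, 0, 0, 0],
  ],
)

```text
t: 14.15
ee_pos: [369.1, 69.8, 288.4]
orientation: [2.305, 2.041, 0.099]
ft_force: [-0.1, -1.0, -0.5]
width: 87.5
```

```bash
python3 - <<'E'
from h import *
from plan import *
from workcell import eyes,ctrl
o=ctrl.get_obs(); print(o["t"],o["ee_pos"],np.abs(o["qvel"]).max(),o["ft_force"])
s=eyes.get_image("scene"); d=eyes.get_image("side"); cv2.imwrite("pics/side7.png",d["frame"][:,:,::-1]);cv2.imwrite("pics/scene7.png",s["frame"][:,:,::-1])
for d in (d,s):
    C=cloud(d); hsv=cv2.cvtColor(d["frame"],cv2.COLOR_RGB2HSV); X=C@EX-572; Y=C@EY-113.7; Z=C[...,2]
    m=(cv2.inRange(hsv,(8,90,25),(32,255,255))>0)&(abs(X)<40)&(abs(Y)<120)&(Z>80)&(Z<125)
    print(m.sum(),"X",np.percentile(X[m],[2,50,98]).round(1),"Y",np.percentile(Y[m],[1,50,99]).round(1),"Z",np.percentile(Z[m],[2,50,98]).round(1))
    P=np.c_[X[m],Y[m],Z[m]]; 
    # circle-cylinder fit, axis along ~y
    from scipy.optimize import least_squares
    f=lambda q: np.hypot(P[:,0]-q[0]-q[2]*P[:,1],P[:,2]-97-q[1]-q[3]*P[:,1])-18
    print("cyl x,z,yawslope,pitch",least_squares(f,[0,0,0,0],loss="soft_l1").x.round(3))
    m=(X+572>600)&(X+572<900)&(Y>-110)&(Y<120)&(Z>200)&(Z<260)
    print("hood top X from rest",np.percentile(X[m],[1,50]).round())
E
```

```text
14.15 [369.05892562  69.76241967 288.44847621] 0.04610706570082369 [-0.05014538 -0.9840237  -0.48886948]
461 X [-17.   -5.3  17.2] Y [-68.9  15.   77.8] Z [ 85.1 110.4 117.5]
cyl x,z,yawslope,pitch [ 1.326e+00 -4.390e-01 -5.000e-03 -1.000e-03]
hood top X from rest [120. 159.]
871 X [-9.3 10.8 20.5] Y [-72.4   3.9  74.6] Z [ 92.  110.6 116. ]
cyl x,z,yawslope,pitch [ 1.548 -0.934 -0.003  0.   ]
hood top X from rest [126. 169.]
```

View pics/side7.png

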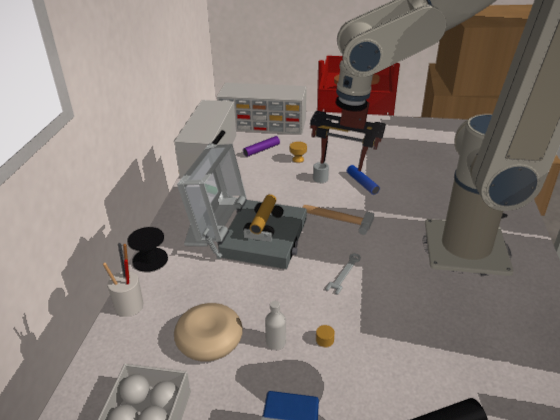

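View pics/scene7.png

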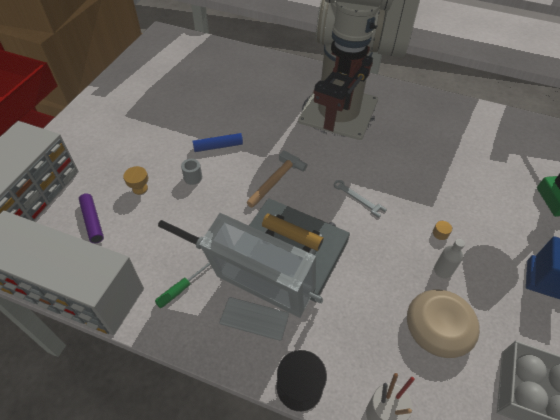

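The tube lies on all four wheels (scene (292,232), side (263,213)), about 1.4 mm off crossways and 1 mm lengthways. The hood is open, and the other things are where they were in the first pictures. I'm handing in.

```bash
python3 - <<'E'
from workcell import ctrl
print(ctrl.close_job())
E
```

```text
the job is handed in; nothing more can be done
None
```

The job is handed in at about 14 s of the 58 s allowed: the hood stands open by itself and the brass tube rests on the four wheels. Handing in reports no verdict, so this rests on my own last checks.

**What I did**
- **Hood:** I gripped the rod, swung it along its arc to about 1.33 rad and let go. The spring took it to the open stop.
- **Tube:** I picked up the brass tube at its middle and lowered it onto the wheels while still held. I felt about 24 N of contact, eased off, opened the gripper and withdrew.

**Last checks (two cameras)**
- **Tube position:** it is off by about 1.4 mm crossways, about 1 mm lengthways in the scene view and under 1 mm in height. Its axis is within 0.01 rad of the machine's. The side view's lengthways span was partly hidden at one end, so I relied on the scene view for that figure.
- **Hood:** it stands open and untouched. I judged this from the pictures and the position of the hood's face, not from a reading of the hood angle.
- **Other things:** by eye they look the same as in the first pictures. I did not measure their positions again.
- **Forces:** the wrist force readings I saw stayed under 30 N, and the arm was clear of everything at the end.

No check failed. One small disagreement: the cameras differed by up to about 5 mm on where the tube lay on the bench. I used the wrist view for the grasp.

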